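# Back off the proofing press's pressure ring

## Robot

A 7-joint arm with a two-finger parallel gripper is mounted at the origin on the work surface. World frame = base frame: x ahead of the robot, y to its left, z up, the work surface at z = 0. Lengths are in m, angles in degrees, forces in N, time in s.
With the tool pointing down it reaches from about 0.425 to 0.875 m from the base axis. Payload 4.7 kg.
Tool frame: the origin (TCP) lies between the finger pads; the fingertips stand 22 mm ahead of it and the grasp point (between the pads) lies 3 mm ahead of it; z points along the fingers, y is the line along which they close (so a half turn about z gives the same grasp; the last joint's range is limited). The gripper opens to 87 mm and grips with 3 to 60 N. Pads are 19 mm wide; open, the fingers measure 117 mm over their backs; the gripper's body (75 mm by 190 mm) begins 51 mm behind the grasp point.
Start: joints at [70.25, 18.392, -4.016, 83.108, 1.295, 78.541, -3.26], TCP at [0.228, -0.609, 0.245] pointing down, gripper open.
Joint ranges: [-163.93, 163.93], [-17.29, 119.83], [-79.2, 71.16], [3.27, 140.29], [-89.18, 269.18], [5.43, 117.66], [-154.24, 154.24]. Speed limits (degrees/s): [147.25, 147.25, 180, 180, 180, 180, 180].

## Interface

Orientations are given as [roll, pitch, yaw] about the fixed x, y, z axes, in that order (R = Rz(yaw) Ry(pitch) Rx(roll)).
In Python, from cell import env gives the robot as it stands.
- The arm moves only by the tool drive_tool, never from a script. Its argument "moves" is a list of rows, each a list of 3 entries, a list of its own where there are three numbers: the shift along the tool's x, y, z in mm, then the turn, a rotation vector about the tool's x, y, z in rad, then the closure, from 0 (fully open) to 1 (shut). In form: [[[x, y, z], [wx, wy, wz], jaw], ...]. A call has 1 to 12 rows; each row shifts and turns the commanded pose from where the row before left it, along the tool's axes as they then stand; what a row does not reach is not made up. A row lasts 1/12 s, in which the tool goes at most 41.7 mm and 7.16 degrees, less where a joint would pass 70% of its speed; a pose out of reach is approached as far as the arm can. A call with a gripper value outside its range is refused whole. The fingers move at their own pace and stop on an object; "newtons" is the grip in N (left out, the last holds). Time passes only in rows, so rows that do not move let the fingers close. It gives the time, the measured TCP pose, the force, the opening and the grip force at its end, in the units of the state.
- env.get_obs(): the state, without advancing time (a new reading comes with each control period).
- env.read_camera(name): name is "scene" or "side" or "wrist"; returns (picture, depth): 400x640x3 uint8, blue, green, red; 400x640 float32, m along the optical axis (not along the pixel's ray), 0 where there is no reading.
- env.get_calibration(name): a dict with "fx", "fy", "cx", "cy" (pixels), "T" (4x4, takes a point from camera to world coordinates). Camera axes: x right, y down, z forward; pixel columns grow to the right and rows downward; lengths in m; the calibration is good to about 2 mm. A picture is of the moment at which its call begins: read the wrist's pose just before it. get_calibration takes no time and is no camera call; for the wrist camera it gives the pose at the moment of the call.
- env.sign_off(): hands the job in; it is judged then, once.
The state is a dict: "time_s": time; "qpos": joint angles; "joint_velocities": joint speeds; "effort": joint torques, N m; "tool_pos": TCP position; "tool_rot": TCP orientation; "force": force on the tool from outside, world axes, zero at the start; "wrist_torque": the same for the moment, N m; "grip_width": finger opening in m; "grasp_force": force on a finger pad.
Only numpy, scipy, OpenCV 4.12 (cv2) and the standard library are available. Lean on these libraries where they do the work, as an engineer would, in place of code of your own. Each camera call takes 0.05 s, during which the arm holds its last target. There are 200 camera calls.

## Task

Back off the pressure of the small proofing press: with a fingertip working against the outside of its large knurled ring, roll the ring anticlockwise (seen from above) until the white line on it comes round to the white line on the beam for the second time, and leave the two lines in line. Do not grip the ring or work it from its top, do not turn the small knurled screw at the end of the beam, and leave the loose things on and around the press standing where they are.

Things in the scene. Friction and masses are not known exactly. Their poses are not given: they have to be found in the camera images.
- press: green bench proofing press, fixed; origin: centre of its underside at table height. Foot 170 (x) x 270 (y) x 22 mm; a cross beam 60 (x) x 290 (y) mm runs along its y axis, top face 115 mm above the table, on two cheeks at y = +-118 mm. A black roller hangs under the beam (each turn of the ring lifts it 3 mm). The large knurled ring sits mid-beam, on the press's own z axis.
- pressure_ring (a joint): angle of the large ring, rad; grows anticlockwise seen from above (loosening). 0 = tight, at a stop. The white lines of ring and beam meet at every whole turn. It starts at 0.4 to 2.0, so they meet first at 6.283 and a second time at 12.566. It can turn on to 22. It turns stiffly (0.04 N m: 1 N along the rim) and stays where it is left.
- ring_center (a point): on the large ring's axis at half its thickness, 133 mm above the table. The ring: blackened steel, 90 mm across over 36 upright ribs 2 mm proud, 22 mm thick, from 122 to 144 mm above the table, rim free all round; 7 mm gap below it to the beam (on a neck 44 mm across); overhangs the beam by 15 mm on both long sides. A fixed stud 18 mm across stands through it, up to 158 mm.
- ring_mark (a point): middle of the white line (6 x 20 mm, radial) on the ring's top face, 31 mm from the ring's axis; it goes round with the ring
- pointer (a point): middle of the fixed white line (6 x 20 mm, flat on the beam's top, pointing at the ring's axis), 58 mm from the ring's axis on the press's +y side
- small_screw (a joint): angle of the small knurled screw (29 mm across, 16 mm tall) that stands on the beam near its end, 118 mm from the ring's axis on the press's -y side, rad; 0 at the start; to be left alone
- small_screw_top (a point): centre of the small screw's top, 131 mm above the table
- weight: loose brass weight, 28 mm across, 36 mm tall, standing on the beam near its +y end about 118 mm from the ring's axis; origin at its underside
- big_tin: loose grey ink tin, 108 mm across, 75 mm tall, on the table beside the press; origin at its underside
- small_tin: loose grey ink tin, 72 mm across, 50 mm tall, on the table beside the press; origin at its underside
- mug: loose white mug, 80 mm across, 90 mm tall, on the table beside the press; origin at its underside
- ink_knife: loose ink knife, 200 mm long, lying on the table beside the press
- jar: loose closed jar, 60 mm across, 85 mm tall, on the table beside the press; origin at its underside
- plate_block: loose wooden printing block, 90 x 60 x 23 mm, lying on the table beside the press; origin at its underside

How it is judged:
By the outcome, as a careful person would: the job done as asked, in the order asked, and still so for the second after the job is handed in, with the robot touching nothing.
It also fails if it takes over 58 s, if anything falls off the work surface, if the arm or the gripper's body presses on something with over 40 N, if the wrist force passes 120 N, or if a joint passes its speed limit or range.

## Working session

There is one attempt and no reset: what is moved stays moved. The work goes in short steps, Python scripts to look and compute and a tool call to move; the robot and the scene stay as the last step left them, time stands still between calls to the robot, and variables do not carry over. Pictures are saved under pics/ and viewed, at most 10 in all, crops included, and the job is handed in when it is done.

Besides the shell and the picture viewer there is one more tool, called after "Request:" by a JSON object that holds its "method" and its "body". drive_tool: Moves the arm, as the interface text tells. Its arguments: {"type":"object","properties":{"moves":{"type":"array"},"newtons":{"type":"number"}},"required":["moves"]}

```bash
mkdir -p pics; ls
python3 - <<'E'
from cell import env
import cv2,numpy as np
for n in("scene","side"):
    p,d=env.read_camera(n);cv2.imwrite(f"pics/{n}0.png",p);np.save(f"pics/{n}0.npy",d)
    c=env.get_calibration(n);print(n,c["fx"],c["cx"],c["cy"],np.round(c["T"],3).tolist())
o=env.get_obs();print(o["time_s"],o["tool_pos"],o["tool_rot"],o["force"],o["grip_width"])
E
```

```text
pics
scene 428.1140543442527 317.39567730128744 201.94481140750673 [[-0.814, 0.386, -0.433, 0.946], [0.58, 0.561, -0.591, 0.564], [0.015, -0.732, -0.681, 0.687], [0.0, 0.0, 0.0, 1.0]]
side 459.9849369050706 317.6163073678563 210.19450952991792 [[-0.999, -0.041, 0.033, 0.515], [-0.05, 0.53, -0.847, 1.052], [0.017, -0.847, -0.531, 0.745], [0.0, 0.0, 0.0, 1.0]]
0.1 [ 0.22806754 -0.60818028  0.24354991] [-1.79898704e+02  4.64963548e-03  2.05629960e+01] [-0.15413026 -0.23465577  0.58612136] 0.08702440541307348
```

View pics/scene0.png

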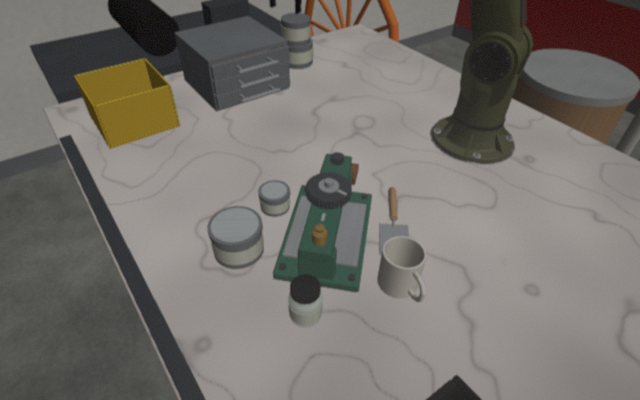

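View pics/side0.png

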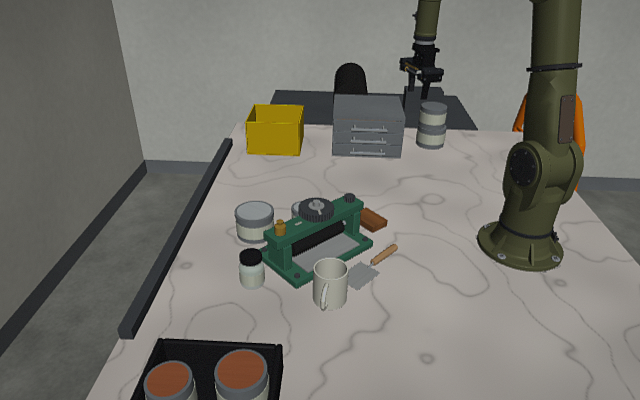

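The press lies mid-table. In the scene view the ring is at (328,188), the weight at (320,233), the small screw at (338,158) and the beam's line at about (323,216). In the side view the ring is at (316,208), the weight at (280,228) and the screw at (349,198). The plate block sits beyond the press and the knife and mug are on the robot side.

```bash
cat > h.py <<'E'
import numpy as np,cv2
from cell import env
def cloud(d,c):
    v,u=np.mgrid[:400,:640]
    P=np.stack([(u-c["cx"])/c["fx"]*d,(v-c["cy"])/c["fy"]*d,d],-1)
    return P@c["T"][:3,:3].T+c["T"][:3,3]
def ray(u,v,z,c):
    r=c["T"][:3,:3]@[(u-c["cx"])/c["fx"],(v-c["cy"])/c["fy"],1]; o=c["T"][:3,3]
    return (o+r*(z-o[2])/r[2])[:2]
E
python3 - <<'E'
from h import *
for n,r,w,s in(("scene",(328,187),(320,228),(337,155)),("side",(316,206),(280,223),(349,195))):
    c=env.get_calibration(n);c["T"]=np.array(c["T"]);d=np.load(f"pics/{n}0.npy");p=cv2.imread(f"pics/{n}0.png")
    print(n,"rough ring",ray(*r,.144,c).round(4),"weight",ray(*w,.151,c).round(4),"screw",ray(*s,.131,c).round(4))
    W=cloud(d,c);R=ray(*r,.144,c)
    near=np.linalg.norm(W[...,:2]-R,axis=-1)<.06
    m=near&(abs(W[...,2]-.144)<.006)
    (cx,cy),rad=cv2.minEnclosingCircle(W[m][:,:2].astype(np.float32));print("ring",m.sum(),cx,cy,rad,W[m][:,2].mean())
    near=np.linalg.norm(W[...,:2]-R,axis=-1)<.09
    g=p.min(-1);br=near&(g>120)&(W[...,2]>.105)
    k,l,st,ce=cv2.connectedComponentsWithStats(br.astype(np.uint8))
    for i in range(1,k):
        if st[i,4]>4: print(ce[i].round(1),st[i,4],W[l==i].mean(0).round(4))
    x0,y0=r;cv2.imwrite(f"pics/{n}crop.png",cv2.resize(p[y0-50:y0+60,x0-70:x0+70],None,fx=4,fy=4,interpolation=2)) 
    # loose things on table: blobs by height
    m=(W[...,2]>.012)&(W[...,2]<.16)&(np.linalg.norm(W[...,:2]-R,axis=-1)<.3)
    k,l,st,ce=cv2.connectedComponentsWithStats(m.astype(np.uint8))
    for i in range(1,k):
        if st[i,4]>60: q=W[l==i];print("blob",ce[i].round(),st[i,4],q.min(0).round(3),q.max(0).round(3))
a=cv2.imread("pics/scenecrop.png");b=cv2.imread("pics/sidecrop.png");cv2.imwrite("pics/crops.png",cv2.resize(np.hstack([a,b]),(800,314)))
E
```

```text
scene rough ring [0.5591 0.0697] weight [0.6398 0.1551] screw [ 0.4709 -0.0161]
ring 1078 0.5554537773132324 0.06800229102373123 0.04690847545862198 0.14502296994328331
[322.8 216.5] 11 [0.5983 0.1077 0.1169]
blob [324. 237.] 10275 [ 0.357 -0.129  0.012] [0.733 0.232 0.16 ]
blob [274. 196.] 898 [ 0.563 -0.113  0.012] [ 0.635 -0.039  0.055]
blob [393. 202.] 253 [0.337 0.04  0.012] [0.412 0.121 0.025]
blob [236. 235.] 2730 [ 0.676 -0.061  0.012] [0.784 0.048 0.08 ]
blob [403. 267.] 2405 [0.474 0.205 0.012] [0.555 0.319 0.095]
side rough ring [0.557  0.0733] weight [0.636  0.1667] screw [ 0.4733 -0.0106]
ring 499 0.557978093624115 0.06952100992202759 0.04671423137187958 0.14173831603204298
[316.5 205.6] 68 [0.5557 0.0742 0.1458]
[298.  223.1] 7 [0.5992 0.1088 0.114 ]
blob [306. 243.] 10005 [ 0.36  -0.131  0.012] [0.785 0.322 0.157]
blob [384. 253.] 145 [0.342 0.043 0.012] [0.411 0.121 0.021]
```

View pics/crops.png

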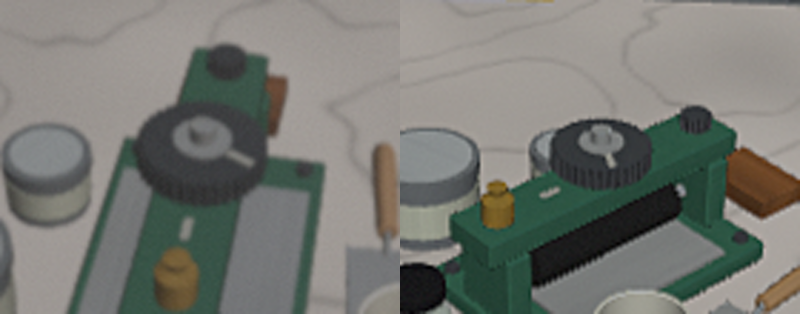

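Request:
{"method": "drive_tool", "body": {"moves": [[[28.8,-22.5,0],[0,0,0],1],[[28.8,-22.5,0],[0,0,0],1],[[28.8,-22.5,0],[0,0,0],1],[[28.8,-22.5,0],[0,0,0],1],[[28.8,-22.5,0],[0,0,0],1],[[28.8,-22.5,0],[0,0,0],1],[[28.8,-22.5,0],[0,0,0],1],[[28.8,-22.5,0],[0,0,0],1],[[28.8,-22.5,0],[0,0,0],1],[[28.8,-22.5,0],[0,0,0],1],[[28.8,-22.5,0],[0,0,0],1],[[28.8,-22.5,0],[0,0,0],1]], "newtons": 20}}

```text
time_s: 1.1
tool_pos: [0.4574, -0.2327, 0.2443]
tool_rot: [-180.0, 0.0, 20.6]
force: [0.6, -1.4, -0.9]
grip_width: 0.0148
grasp_force: 0.0
```

Request:
{"method": "drive_tool", "body": {"moves": [[[28.8,-22.5,0],[0,0,0],1],[[28.8,-22.5,0],[0,0,0],1],[[28.8,-22.5,0],[0,0,0],1],[[28.8,-22.5,0],[0,0,0],1],[[28.8,-22.5,0],[0,0,0],1],[[28.8,-22.5,0],[0,0,0],1],[[28.8,-22.5,0],[0,0,0],1],[[28.8,-22.5,0],[0,0,0],1],[[0,0,0],[0,0,0.11],1],[[0,0,0],[0,0,0.11],1],[[0,0,0],[0,0,0.11],1],[[0,0,0],[0,0,0.11],1]]}}

```text
time_s: 2.1
tool_pos: [0.6093, 0.0153, 0.2437]
tool_rot: [180.0, 0.1, -4.9]
force: [0.9, 0.7, 0.2]
grip_width: 0.0004
grasp_force: 0.0
```

Run:
```python
from h import *
o=env.get_obs();print(o["time_s"],o["qpos"],o["tool_pos"],o["tool_rot"],o["force"],o["grip_width"])
c=env.get_calibration("wrist");p,d=env.read_camera("wrist");cv2.imwrite("pics/w1.png",p);np.save("pics/w1.npy",d)
print(np.round(c["T"],3).tolist(),c["fx"])
c=env.get_calibration("scene");c["T"]=np.array(c["T"])
m=ray(342,192,.144,c)-[.556,.069];print("mark ang",np.degrees(np.arctan2(m[1],m[0])),np.linalg.norm(m))
```

```text
2.1 [  21.85604148   16.05760211  -31.25965714   88.35296541    8.42083854
   78.0324285  -105.09421924] [0.60927651 0.01530462 0.24374   ] [ 1.79996827e+02  8.23233394e-02 -4.92266730e+00] [0.91239499 0.72254093 0.21596606] 0.00037348836086019844
[[-0.086, -0.96, -0.265, 0.683], [-0.996, 0.082, 0.024, 0.009], [-0.001, 0.267, -0.964, 0.384], [0.0, 0.0, 0.0, 1.0]] 299.2801222562531
mark ang 110.40764949004497 0.029474289973084555
```

View pics/w1.png

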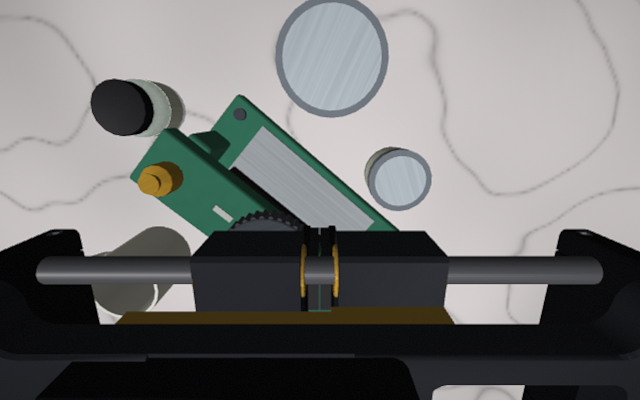

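The wrist view shows the ring partly hidden behind the fingers at (265,220), with the beam line at (222,213). The camera sits on the tool's +x side, so I will work with the +x face and keep the ring in view.

Request:
{"method": "drive_tool", "body": {"moves": [[[-29.8,-23,0],[0,0,0],1],[[-29.8,-23,0],[0,0,0],1],[[-29.8,-23,0],[0,0,0],1],[[-29.8,-23,0],[0,0,0],1],[[0,0,0],[0,0,0.12],1],[[0,0,0],[0,0,0.12],1],[[0,0,0],[0,0,0.12],1],[[0,0,0],[0,0,0.12],1],[[0,0,0],[0,0,0.12],1],[[0,0,20],[0,0,0],1],[[0,0,0],[0,0,0],1]]}}

```text
time_s: 3.07
tool_pos: [0.4964, 0.1158, 0.2217]
tool_rot: [179.8, 0.2, -38.9]
force: [-0.4, -0.4, -0.7]
grip_width: 0.0004
grasp_force: 0.0
```

Run:
```python
from h import *
o=env.get_obs();print(o["time_s"],o["qpos"].round(1),o["tool_pos"],o["tool_rot"],o["force"])
c=env.get_calibration("wrist");p,d=env.read_camera("wrist");cv2.imwrite("pics/w2.png",p);np.save("pics/w2.npy",d);np.save("pics/w2T.npy",c["T"])
c["T"]=np.array(c["T"]);W=cloud(d,c);m=(abs(W[...,2]-.144)<.004)&(np.linalg.norm(W[...,:2]-[.556,.069],axis=-1)<.055)
print(m.sum(),W[m].mean(0));q=np.argwhere(m);print(q.min(0),q.max(0))
print(cv2.minEnclosingCircle(W[m][:,:2].astype(np.float32)))
s=(W[...,2]>.15)&(W[...,2]<.162)&(np.linalg.norm(W[...,:2]-[.556,.069],axis=-1)<.03);print("stud",s.sum(),W[s].mean(0))
```

```text
3.0667 [  17.8    4.1  -35.1  103.3    2.4   73.6 -146.9] [0.49635619 0.11576732 0.22172126] [179.78495883   0.18282113 -38.90371501] [-0.38606255 -0.4304185  -0.72370271]
12268 [0.56028043 0.06570857 0.14452804]
[ 35 254] [168 382]
((0.5588051676750183, 0.06675895303487778), 0.04521297290921211)
stud 588 [0.55882763 0.06688043 0.15820293]
```

View pics/w2.png

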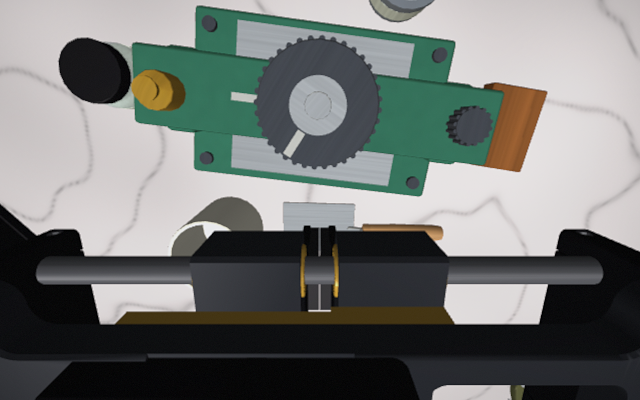

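The ring is clear at (317,103) with its mark at (295,144), and the beam line is at (243,97). Centre is (0.5588, 0.0668), 79 mm ahead along tool x. I'll go down and close in on the rim.

Request:
{"method": "drive_tool", "body": {"moves": [[[0,0,24],[0,0,0],1],[[0,0,24],[0,0,0],1],[[0,0,24],[0,0,0],1],[[0,-1,0],[0,0,0],1],[[8,0,0],[0,0,0],1],[[8,0,0],[0,0,0],1],[[5,0,0],[0,0,0],1],[[2,0,0],[0,0,0],1],[[0,0,0],[0,0,0],1]]}}

```text
time_s: 3.87
tool_pos: [0.5163, 0.1041, 0.1543]
tool_rot: [-180.0, 0.2, -39.0]
force: [-6.7, 2.6, 4.7]
grip_width: 0.0006
grasp_force: 3.4
```

```bash
cat >> h.py <<'E'
C=np.array([.5588,.0668])
def state():
    o=env.get_obs();psi=np.radians(o["tool_rot"][2]);c,s=np.cos(psi),np.sin(psi)
    d=C-o["tool_pos"][:2];f=o["force"]
    print("t %.2f z %.4f rot %s q7 %.1f | centre in tool x %.1f y %.1f mm | F tool x %.1f y %.1f z %.1f"%(o["time_s"],o["tool_pos"][2],np.round(o["tool_rot"],1),o["qpos"][6],1e3*(d@[c,s]),1e3*(d@[s,-c]),f[:2]@[c,s],f[:2]@[s,-c],-f[2]),"q",o["qpos"].round(0))
def mark(name="wrist",save=None):
    c=env.get_calibration(name);c["T"]=np.array(c["T"]);p,d=env.read_camera(name)
    if save: cv2.imwrite(save,p)
    out=[]
    v,u=np.mgrid[:400,:640]
    for z,r0,r1 in((.144,.023,.040),(.115,.050,.067)):
        D=np.stack([(u-c["cx"])/c["fx"],(v-c["cy"])/c["fy"],np.ones(u.shape)],-1)@c["T"][:3,:3].T
        o=c["T"][:3,3];X=(o+D*((z-o[2])/D[...,2])[...,None])[...,:2]-C
        R=np.linalg.norm(X,axis=-1);W=cloud(d,c)
        hsv=cv2.cvtColor(p,cv2.COLOR_BGR2HSV)
        m=(R>r0)&(R<r1)&(abs(W[...,2]-z)<.006)&(hsv[...,2]>(110 if name!="wrist" else 140))&(hsv[...,1]<60)
        if m.sum()<4: out.append((None,int(m.sum())));continue
        k,l,st,_=cv2.connectedComponentsWithStats(m.astype(np.uint8));i=1+st[1:,4].argmax()
        a=X[l==i].mean(0);out.append((round(float(np.degrees(np.arctan2(a[1],a[0]))),1),int(st[i,4]),round(float(np.linalg.norm(a)),4)))
    print(name,"mark",out[0],"pointer",out[1])
E
python3 - <<'E'
from h import *
state();mark();mark("scene");mark("side")
E
```

```text
t 3.87 z 0.1543 rot [-180.     0.2  -39. ] q7 -147.9 | centre in tool x 56.5 y 2.2 mm | F tool x -6.8 y 2.2 z -4.7 q [  17.   10.  -34.  106.    6.   66. -148.]
wrist mark (107.6, 376, 0.0313) pointer (44.6, 307, 0.0588)
scene mark (None, 2) pointer (45.8, 21, 0.0575)
side mark (None, 0) pointer (47.2, 11, 0.0584)
```

Request:
{"method": "drive_tool", "body": {"moves": [[[0.7,4.8,0],[0,0,-0.0873],1],[[0.2,4.8,0],[0,0,-0.0873],1],[[0.2,4.8,0],[0,0,-0.0873],1],[[0.2,4.8,0],[0,0,-0.0873],1],[[0.2,4.8,0],[0,0,-0.0873],1],[[0.2,4.8,0],[0,0,-0.0873],1],[[0,0,0],[0,0,0],1]]}}

```text
time_s: 4.6
tool_pos: [0.5034, 0.0759, 0.154]
tool_rot: [179.9, 0.3, -8.8]
force: [-10.5, 1.0, 7.7]
grip_width: 0.0004
grasp_force: 5.2
```

Run:
```python
from h import *
state();mark()
```

```text
t 4.60 z 0.1540 rot [179.9   0.3  -8.8] q7 -114.3 | centre in tool x 56.2 y 0.5 mm | F tool x -10.5 y 0.6 z -7.7 q [  22.    8.  -36.  108.    5.   66. -114.]
wrist mark (140.4, 376, 0.0314) pointer (44.5, 358, 0.0589)
```

Request:
{"method": "drive_tool", "body": {"moves": [[[0.3,5.8,-2],[0,0,-0.105],1],[[0.3,5.8,0],[0,0,-0.105],1],[[0.3,5.8,0],[0,0,-0.105],1],[[0.3,5.8,0],[0,0,-0.105],1],[[0.3,5.8,0],[0,0,-0.105],1],[[0.3,5.8,0],[0,0,-0.105],1],[[0.3,5.8,0],[0,0,-0.105],1],[[0.3,5.8,0],[0,0,-0.105],1],[[0.3,5.8,0],[0,0,-0.105],1],[[0.3,5.8,0],[0,0,-0.105],1],[[0.3,5.8,0],[0,0,-0.105],1],[[0.3,5.8,0],[0,0,-0.105],1]]}}

```text
time_s: 5.65
tool_pos: [0.5357, 0.0167, 0.1556]
tool_rot: [180.0, 0.0, 63.4]
force: [-1.6, -0.3, -0.4]
grip_width: 0.0002
grasp_force: 0.8
```

Run:
```python
from h import *
state();mark()
```

```text
t 5.65 z 0.1556 rot [180.    0.   63.4] q7 -37.5 | centre in tool x 55.1 y -1.8 mm | F tool x -1.0 y -1.2 z 0.4 q [ 31.  11. -39. 105.   8.  67. -38.]
wrist mark (-148.6, 348, 0.0313) pointer (44.4, 379, 0.0587)
```

Request:
{"method": "drive_tool", "body": {"moves": [[[1.2,5.8,0],[0,0,-0.105],1],[[0.5,5.8,0],[0,0,-0.105],1],[[0.3,5.8,0],[0,0,-0.105],1],[[0.3,5.8,0],[0,0,-0.105],1],[[0.3,5.8,0],[0,0,-0.105],1],[[0.3,5.8,0],[0,0,-0.105],1],[[0.3,5.8,0],[0,0,-0.105],1],[[0.3,5.8,0],[0,0,-0.105],1],[[0.3,5.8,0],[0,0,-0.105],1],[[0.3,5.8,0],[0,0,-0.105],1],[[0.3,5.8,0],[0,0,-0.105],1],[[0.3,5.8,0],[0,0,-0.105],1]]}}

```text
time_s: 6.7
tool_pos: [0.6013, 0.0289, 0.1559]
tool_rot: [179.9, 0.1, 135.4]
force: [-0.2, -0.1, -0.9]
grip_width: 0.0004
grasp_force: 0.0
```

Run:
```python
from h import *
state();mark()
```

```text
t 6.70 z 0.1559 rot [1.799e+02 1.000e-01 1.354e+02] q7 27.0 | centre in tool x 56.9 y -2.8 mm | F tool x 0.1 y -0.2 z 0.9 q [ 34.  23. -48.  95.  18.  70.  27.]
wrist mark (-112.1, 397, 0.0314) pointer (44.2, 270, 0.0595)
```

Request:
{"method": "drive_tool", "body": {"moves": [[[0,-2.8,0],[0,0,0],1],[[2.6,0,0],[0,0,0],1],[[0.4,5.8,0],[0,0,-0.105],1],[[0.4,5.8,0],[0,0,-0.105],1],[[0.4,5.8,0],[0,0,-0.105],1],[[0.4,5.8,0],[0,0,-0.105],1],[[0.4,5.8,0],[0,0,-0.105],1],[[0.4,5.8,0],[0,0,-0.105],1],[[0.4,5.8,0],[0,0,-0.105],1]]}}

```text
time_s: 7.5
tool_pos: [0.613, 0.0641, 0.1552]
tool_rot: [-179.9, 0.2, 177.5]
force: [4.2, -1.8, -1.9]
grip_width: 0.0008
grasp_force: 1.8
```

Run:
```python
from h import *
state();mark()
```

```text
t 7.50 z 0.1552 rot [-179.9    0.2  177.5] q7 61.8 | centre in tool x 54.3 y 0.3 mm | F tool x -4.3 y -1.6 z 1.9 q [ 35.  27. -56.  93.  24.  72.  62.]
wrist mark (-71.2, 396, 0.0314) pointer (44.2, 186, 0.0607)
```

Request:
{"method": "drive_tool", "body": {"moves": [[[0.6,5.8,0],[0,0,-0.105],1],[[0.4,5.8,0],[0,0,-0.105],1],[[0.4,5.8,0],[0,0,-0.105],1],[[0.4,5.8,0],[0,0,-0.105],1],[[0.4,5.8,0],[0,0,-0.105],1],[[0.4,5.8,0],[0,0,-0.105],1],[[0.4,5.8,0],[0,0,-0.105],1],[[0.4,5.8,0],[0,0,-0.105],1],[[0.4,5.8,0],[0,0,-0.105],1]]}}

```text
time_s: 8.3
tool_pos: [0.5906, 0.1124, 0.1552]
tool_rot: [-179.9, 0.2, -128.4]
force: [3.3, 2.3, -1.4]
grip_width: 0.0004
grasp_force: 1.8
```

```bash
sed -i 's/C=np.array.*/C=np.array([.5579,.0668])/' h.py
python3 - <<'E'
from h import *
state();mark()
E
```

```text
t 8.30 z 0.1552 rot [-179.9    0.2 -128.4] q7 106.3 | centre in tool x 56.0 y -2.7 mm | F tool x -3.8 y -1.2 z 1.4 q [ 38.  32. -68.  95.  30.  74. 106.]
wrist mark (-12.2, 393, 0.0313) pointer (41.4, 6, 0.0561)
```

Request:
{"method": "drive_tool", "body": {"moves": [[[-20,-2.7,0],[0,0,0],1],[[0,0,-35],[0,0,0],1],[[0.5,-9.1,0],[0,0,0.12],1],[[0.5,-9.1,0],[0,0,0.12],1],[[0.5,-9.1,0],[0,0,0.12],1],[[0.5,-9.1,0],[0,0,0.12],1],[[0.5,-9.1,0],[0,0,0.12],1],[[0.5,-9.1,0],[0,0,0.12],1],[[0.5,-9.1,0],[0,0,0.12],1],[[0.5,-9.1,0],[0,0,0.12],1],[[0.5,-9.1,0],[0,0,0.12],1],[[0.5,-9.1,0],[0,0,0.12],1]]}}

```text
time_s: 9.35
tool_pos: [0.6294, 0.0428, 0.1897]
tool_rot: [-180.0, -0.0, 162.1]
force: [-1.0, -0.2, 0.4]
grip_width: 0.0003
grasp_force: 0.0
```

Request:
{"method": "drive_tool", "body": {"moves": [[[0.5,-9.1,0],[0,0,0.12],1],[[0.5,-9.1,0],[0,0,0.12],1],[[0.5,-9.1,0],[0,0,0.12],1],[[0.5,-9.1,0],[0,0,0.12],1],[[0.5,-9.1,0],[0,0,0.12],1],[[0.5,-9.1,0],[0,0,0.12],1],[[0.5,-9.1,0],[0,0,0.12],1],[[0.5,-9.1,0],[0,0,0.12],1],[[0.5,-9.1,0],[0,0,0.12],1],[[0.5,-9.1,0],[0,0,0.12],1]]}}

```text
time_s: 10.18
tool_pos: [0.562, -0.0108, 0.1898]
tool_rot: [-180.0, 0.0, 93.3]
force: [-0.5, 0.6, 0.1]
grip_width: 0.0003
grasp_force: 0.0
```

Request:
{"method": "drive_tool", "body": {"moves": [[[0.5,-9.1,0],[0,0,0.12],1],[[0.5,-9.1,0],[0,0,0.12],1],[[0.5,-9.1,0],[0,0,0.12],1],[[0.5,-9.1,0],[0,0,0.12],1],[[0.5,-9.1,0],[0,0,0.12],1],[[0.5,-9.1,0],[0,0,0.12],1],[[0.5,-9.1,0],[0,0,0.12],1],[[0.5,-9.1,0],[0,0,0.12],1],[[0.5,-9.1,0],[0,0,0.12],1],[[0.5,-9.1,0],[0,0,0.12],1],[[0.5,-9.1,0],[0,0,0.12],1],[[0,0,0],[0,0,0],1]]}}

```text
time_s: 11.18
tool_pos: [0.4842, 0.043, 0.19]
tool_rot: [-180.0, 0.0, 18.1]
force: [0.4, -0.1, -0.1]
grip_width: 0.0003
grasp_force: 0.0
```

Run:
```python
from h import *
state();mark()
```

```text
t 11.18 z 0.1900 rot [-180.     0.    18.1] q7 -81.1 | centre in tool x 77.5 y 0.3 mm | F tool x 0.4 y 0.2 z 0.1 q [ 31.   2. -40. 109.   2.  69. -81.]
wrist mark (-10.3, 331, 0.0316) pointer (43.7, 247, 0.0595)
```

Request:
{"method": "drive_tool", "body": {"moves": [[[0,0,35],[0,0,0],1],[[10,0,0],[0,0,0],1],[[10,0,0],[0,0,0],1],[[3,0,0],[0,0,0],1],[[0.4,5.8,0],[0,0,-0.105],1],[[0.4,5.8,0],[0,0,-0.105],1],[[0.4,5.8,0],[0,0,-0.105],1],[[0.4,5.8,0],[0,0,-0.105],1],[[0.4,5.8,0],[0,0,-0.105],1],[[0.4,5.8,0],[0,0,-0.105],1],[[0.4,5.8,0],[0,0,-0.105],1],[[0.4,5.8,0],[0,0,-0.105],1]]}}

```text
time_s: 12.23
tool_pos: [0.5387, 0.0153, 0.1553]
tool_rot: [180.0, -0.0, 66.9]
force: [-1.8, 0.2, -0.8]
grip_width: 0.0004
grasp_force: 0.6
```

Run:
```python
from h import *
state();mark()
```

```text
t 12.23 z 0.1553 rot [180.   -0.   66.9] q7 -34.9 | centre in tool x 54.9 y -2.5 mm | F tool x -0.5 y -1.7 z 0.8 q [ 34.  13. -43. 104.   9.  67. -35.]
wrist mark (34.8, 459, 0.0315) pointer (43.7, 368, 0.0589)
```

Request:
{"method": "drive_tool", "body": {"moves": [[[1.5,5.0,0],[0,0,-0.105],1],[[0.7,5.7,0],[0,0,-0.105],1],[[0.6,5.7,0],[0,0,-0.105],1],[[0.6,5.7,0],[0,0,-0.105],1],[[0.6,5.7,0],[0,0,-0.105],1],[[0.6,5.7,0],[0,0,-0.105],1],[[0.6,5.7,0],[0,0,-0.105],1],[[0.6,5.7,0],[0,0,-0.105],1],[[0.6,5.7,0],[0,0,-0.105],1],[[0.6,5.7,0],[0,0,-0.105],1],[[0.6,5.7,0],[0,0,-0.105],1]]}}

```text
time_s: 13.2
tool_pos: [0.5972, 0.0288, 0.1554]
tool_rot: [180.0, 0.1, 132.9]
force: [-1.3, -1.2, 0.7]
grip_width: 0.0007
grasp_force: 0.9
```

Run:
```python
from h import *
state();mark()
```

```text
t 13.20 z 0.1554 rot [1.800e+02 1.000e-01 1.329e+02] q7 23.2 | centre in tool x 54.6 y -3.0 mm | F tool x 0.1 y -1.8 z -0.7 q [ 37.  23. -52.  96.  19.  70.  23.]
wrist mark (99.3, 486, 0.0316) pointer (43.5, 274, 0.0594)
```

Request:
{"method": "drive_tool", "body": {"moves": [[[1.5,5.0,0],[0,0,-0.105],1],[[0.7,5.7,0],[0,0,-0.105],1],[[0.6,5.7,0],[0,0,-0.105],1],[[0.6,5.7,0],[0,0,-0.105],1],[[0.6,5.7,0],[0,0,-0.105],1],[[0.6,5.7,0],[0,0,-0.105],1],[[0.6,5.7,0],[0,0,-0.105],1],[[0.6,5.7,0],[0,0,-0.105],1],[[0.6,5.7,0],[0,0,-0.105],1],[[0.6,5.7,0],[0,0,-0.105],1],[[0.6,5.7,0],[0,0,-0.105],1]]}}

```text
time_s: 14.17
tool_pos: [0.6084, 0.0885, 0.1555]
tool_rot: [-179.9, 0.2, -161.1]
force: [3.2, -0.9, -1.1]
grip_width: 0.0
grasp_force: 1.4
```

Run:
```python
from h import *
state();mark()
```

```text
t 14.17 z 0.1555 rot [-179.9    0.2 -161.1] q7 77.2 | centre in tool x 54.8 y -4.2 mm | F tool x -2.7 y -1.9 z 1.1 q [ 38.  31. -64.  93.  29.  74.  77.]
wrist mark (167.7, 482, 0.0315) pointer (43.7, 77, 0.0581)
```

Request:
{"method": "drive_tool", "body": {"moves": [[[1.2,5.2,0],[0,0,-0.105],1],[[0.7,5.7,0],[0,0,-0.105],1],[[0.6,5.7,0],[0,0,-0.105],1],[[0.6,5.7,0],[0,0,-0.105],1],[[0.6,5.7,0],[0,0,-0.105],1],[[-22,0,0],[0,0,0],1],[[0,-4,-35],[0,0,0],1],[[0.5,-9.1,0],[0,0,0.12],1],[[0.5,-9.1,0],[0,0,0.12],1],[[0.5,-9.1,0],[0,0,0.12],1],[[0.5,-9.1,0],[0,0,0.12],1],[[0.5,-9.1,0],[0,0,0.12],1]]}}

```text
time_s: 15.22
tool_pos: [0.6307, 0.0865, 0.1901]
tool_rot: [180.0, 0.0, -166.0]
force: [-1.0, 0.5, 0.5]
grip_width: 0.0005
grasp_force: 0.0
```

Request:
{"method": "drive_tool", "body": {"moves": [[[0.5,-9.1,0],[0,0,0.12],1],[[0.5,-9.1,0],[0,0,0.12],1],[[0.5,-9.1,0],[0,0,0.12],1],[[0.5,-9.1,0],[0,0,0.12],1],[[0.5,-9.1,0],[0,0,0.12],1],[[0.5,-9.1,0],[0,0,0.12],1],[[0.5,-9.1,0],[0,0,0.12],1],[[0.5,-9.1,0],[0,0,0.12],1],[[0.5,-9.1,0],[0,0,0.12],1],[[0.5,-9.1,0],[0,0,0.12],1],[[0.5,-9.1,0],[0,0,0.12],1],[[0.5,-9.1,0],[0,0,0.12],1]]}}

```text
time_s: 16.22
tool_pos: [0.5857, -0.0036, 0.1902]
tool_rot: [179.9, 0.0, 111.4]
force: [-1.4, -0.2, -0.4]
grip_width: 0.0003
grasp_force: 0.0
```

Request:
{"method": "drive_tool", "body": {"moves": [[[0.5,-9.1,0],[0,0,0.12],1],[[0.5,-9.1,0],[0,0,0.12],1],[[0.5,-9.1,0],[0,0,0.12],1],[[0.5,-9.1,0],[0,0,0.12],1],[[0.5,-9.1,0],[0,0,0.12],1],[[0.5,-9.1,0],[0,0,0.12],1],[[0.5,-9.1,0],[0,0,0.12],1],[[0.5,-9.1,0],[0,0,0.12],1],[[0.5,-9.1,0],[0,0,0.12],1],[[0.5,-9.1,0],[0,0,0.12],1],[[0.5,-9.1,0],[0,0,0.12],1],[[0.5,-9.1,0],[0,0,0.12],1]]}}

```text
time_s: 17.22
tool_pos: [0.4908, 0.0296, 0.1904]
tool_rot: [180.0, -0.1, 29.0]
force: [0.5, 0.2, -0.0]
grip_width: 0.0006
grasp_force: 0.0
```

Request:
{"method": "drive_tool", "body": {"moves": [[[0.5,-9.1,0],[0,0,0.12],1],[[0.5,-9.1,0],[0,0,0.12],1],[[0.5,-9.1,0],[0,0,0.12],1],[[0.5,-9.1,0],[0,0,0.12],1],[[0.5,-9.1,0],[0,0,0.12],1],[[0,0,0],[0,0,0],1]]}}

```text
time_s: 17.72
tool_pos: [0.4811, 0.0754, 0.1905]
tool_rot: [-179.9, -0.1, -5.0]
force: [-0.7, -1.0, 0.4]
grip_width: 0.0009
grasp_force: 0.0
```

Run:
```python
from h import *
state();mark(save="pics/w3.png")
```

```text
t 17.72 z 0.1905 rot [-1.799e+02 -1.000e-01 -5.000e+00] q7 -108.3 | centre in tool x 77.3 y 1.8 mm | F tool x -0.6 y 1.0 z -0.4 q [  32.    3.  -45.  109.    2.   69. -108.]
wrist mark (-158.8, 272, 0.0313) pointer (43.9, 253, 0.0591)
```

Request:
{"method": "drive_tool", "body": {"moves": [[[0,1,35],[0,0,0],1],[[10,0,0],[0,0,0],1],[[10,0,0],[0,0,0],1],[[3,0,0],[0,0,0],1],[[0.5,5.8,0],[0,0,-0.105],1],[[0.5,5.8,0],[0,0,-0.105],1],[[0.5,5.8,0],[0,0,-0.105],1],[[0.5,5.8,0],[0,0,-0.105],1],[[0.5,5.8,0],[0,0,-0.105],1],[[0.5,5.8,0],[0,0,-0.105],1],[[0.5,5.8,0],[0,0,-0.105],1],[[0.5,5.8,0],[0,0,-0.105],1]]}}

```text
time_s: 18.77
tool_pos: [0.5198, 0.0271, 0.1547]
tool_rot: [-180.0, 0.1, 43.7]
force: [-1.4, 0.3, -0.1]
grip_width: 0.0003
grasp_force: 0.9
```

Run:
```python
from h import *
state();mark()
```

```text
t 18.77 z 0.1547 rot [-1.80e+02  1.00e-01  4.37e+01] q7 -59.0 | centre in tool x 55.0 y -2.3 mm | F tool x -0.8 y -1.1 z 0.1 q [ 37.  11. -47. 107.   9.  66. -59.]
wrist mark (-117.1, 347, 0.0313) pointer (44.0, 364, 0.0588)
```

Request:
{"method": "drive_tool", "body": {"moves": [[[1.5,5.0,0],[0,0,-0.105],1],[[0.7,5.7,0],[0,0,-0.105],1],[[0.6,5.7,0],[0,0,-0.105],1],[[0.6,5.7,0],[0,0,-0.105],1],[[0.6,5.7,0],[0,0,-0.105],1],[[0.6,5.7,0],[0,0,-0.105],1],[[0.6,5.7,0],[0,0,-0.105],1],[[0.6,5.7,0],[0,0,-0.105],1],[[0.6,5.7,0],[0,0,-0.105],1],[[0.6,5.7,0],[0,0,-0.105],1],[[0.6,5.7,0],[0,0,-0.105],1]]}}

```text
time_s: 19.73
tool_pos: [0.5793, 0.0165, 0.1547]
tool_rot: [-180.0, 0.1, 109.7]
force: [-1.0, -2.6, -0.4]
grip_width: 0.0005
grasp_force: 1.0
```

Request:
{"method": "drive_tool", "body": {"moves": [[[1.5,5.0,0],[0,0,-0.105],1],[[0.7,5.7,0],[0,0,-0.105],1],[[0.6,5.7,0],[0,0,-0.105],1],[[0.6,5.7,0],[0,0,-0.105],1],[[0.6,5.7,0],[0,0,-0.105],1],[[0.6,5.7,0],[0,0,-0.105],1],[[0.6,5.7,0],[0,0,-0.105],1],[[0.6,5.7,0],[0,0,-0.105],1],[[0.6,5.7,0],[0,0,-0.105],1],[[0.6,5.7,0],[0,0,-0.105],1]]}}

```text
time_s: 20.57
tool_pos: [0.6125, 0.061, 0.1549]
tool_rot: [-179.9, 0.1, 169.8]
force: [1.4, -1.3, -0.6]
grip_width: 0.0003
grasp_force: 1.1
```

Run:
```python
from h import *
state();mark()
```

```text
t 20.57 z 0.1549 rot [-1.799e+02  1.000e-01  1.698e+02] q7 50.4 | centre in tool x 54.8 y -3.9 mm | F tool x -1.6 y -1.0 z 0.6 q [ 40.  32. -65.  93.  30.  74.  50.]
wrist mark (9.4, 365, 0.0313) pointer (43.5, 201, 0.0605)
```

Request:
{"method": "drive_tool", "body": {"moves": [[[1.2,5.2,0],[0,0,-0.105],1],[[0.7,5.7,0],[0,0,-0.105],1],[[0.6,5.7,0],[0,0,-0.105],1],[[0.6,5.7,0],[0,0,-0.105],1],[[0.4,2.9,0],[0,0,-0.052],1],[[0,0,0],[0,0,0],1]]}}

```text
time_s: 21.12
tool_pos: [0.6085, 0.0881, 0.155]
tool_rot: [180.0, 0.2, -163.3]
force: [3.0, 1.2, -0.6]
grip_width: 0.0005
grasp_force: 1.7
```

```bash
cat >> h.py <<'E'
def fine(save=None):
    """angles of both lines about the ring-top circle centre as seen in this very picture"""
    global C
    c=env.get_calibration("wrist");c["T"]=np.array(c["T"]);p,d=env.read_camera("wrist");W=cloud(d,c)
    m=(abs(W[...,2]-.144)<.004)&(np.linalg.norm(W[...,:2]-C,axis=-1)<.055)
    (x,y),r=cv2.minEnclosingCircle(W[m][:,:2].astype(np.float32))
    s=(W[...,2]>.153)&(np.linalg.norm(W[...,:2]-C,axis=-1)<.02)&(W[...,2]<.163)
    print("ring",round(x,4),round(y,4),round(r,4),"stud",W[s].mean(0)[:2].round(4) if s.sum() else None)
    old=C;C=W[s].mean(0)[:2] if s.sum()>100 else np.array([x,y]);mark(save=save);C=old
E
python3 - <<'E'
from h import *
state();fine()
E
```

```text
t 21.12 z 0.1550 rot [ 180.     0.2 -163.3] q7 72.0 | centre in tool x 54.6 y -5.9 mm | F tool x -3.2 y 0.3 z 0.6 q [ 41.  35. -70.  93.  34.  76.  72.]
ring 0.5591 0.0678 0.0457 stud [0.5582 0.0673]
wrist mark (38.4, 357, 0.0314) pointer (43.6, 94, 0.0577)
```

Request:
{"method": "drive_tool", "body": {"moves": [[[0.5,2.2,0],[0,0,-0.04],1],[[0.4,2.2,0],[0,0,-0.04],1],[[0,0,0],[0,0,0],1],[[-25,0,0],[0,0,0],1],[[0,-5.5,-35],[0,0,0],1],[[0.5,-9.3,0],[0,0,0.12],1],[[0.5,-9.3,0],[0,0,0.12],1],[[0.5,-9.3,0],[0,0,0.12],1],[[0.5,-9.3,0],[0,0,0.12],1],[[0.5,-9.3,0],[0,0,0.12],1],[[0.5,-9.3,0],[0,0,0.12],1],[[0,0,0],[0,0,0],1]]}}

```text
time_s: 22.22
tool_pos: [0.6311, 0.0378, 0.1894]
tool_rot: [-179.8, -0.0, 159.6]
force: [0.8, -0.2, 0.5]
grip_width: 0.0004
grasp_force: 0.0
```

Run:
```python
from h import *
state();fine("pics/w4.png");mark("scene");mark("side")
```

```text
t 22.22 z 0.1894 rot [-179.8   -0.   159.6] q7 44.2 | centre in tool x 78.7 y 1.7 mm | F tool x -0.8 y 0.1 z -0.5 q [ 40.  31. -62.  88.  28.  78.  44.]
ring 0.5586 0.0675 0.0453 stud [0.5587 0.0675]
wrist mark (42.9, 286, 0.0315) pointer (43.9, 209, 0.0589)
scene mark (45.0, 18, 0.0304) pointer (45.1, 21, 0.0582)
side mark (47.1, 9, 0.0321) pointer (46.2, 12, 0.0588)
```

View pics/w4.png

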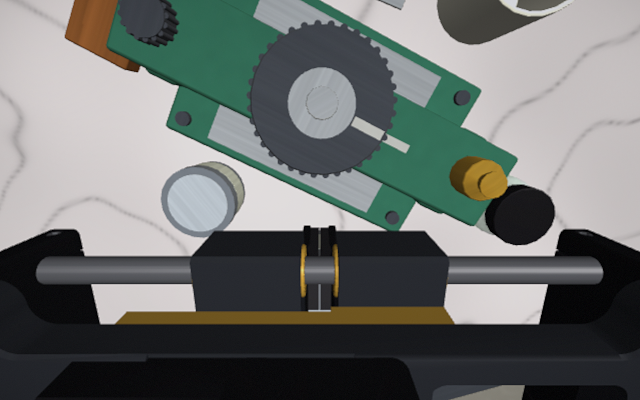

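The mark on the ring (365,128) now lines up with the beam line (395,144) to within about 1°. This is the second meeting; the first was passed in stroke two. The weight, screw and tins still stand, and the arm is clear.

```bash
python3 -c "
from cell import env
print(env.sign_off())"
```

```text
the job is handed in; nothing more can be done
None
```

I rolled the ring anticlockwise about 655° to the second meeting of the white lines; at the last look they were in line to about 1°, with the fingers clear and nothing seen disturbed, and the job was handed in at about 22 s.

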